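Seat the thin sample block in the holder

TASK

Three much alike aluminium sample blocks stand on the microscope bench, and only one of them is thin enough for the 21 mm wide slot of the sample holder. Find it by pinching (the opening of your fingers across a block's broad faces is its thickness) and stand it upright in the slot, fully down on the slot's floor and about midway along. Leave the other two blocks standing where they are.

Things in the scene. Friction and masses are not known exactly. Their poses are not given: they have to be found in the camera images.
- block_a: aluminium sample block standing on edge: 45 mm long (its x axis), 55 mm high (z), dark disc flush in one broad face. Thickness (y, horizontal) is 10 to 28 mm, not told: pinch it across its broad faces from above and read the finger opening. One block is under 15 mm, the other two over 23 mm; names and places tell nothing. Loose, 70 to 200 g. Origin: centre of underside
- block_b: aluminium sample block standing on edge: 45 mm long (its x axis), 55 mm high (z), dark disc flush in one broad face. Thickness (y, horizontal) is 10 to 28 mm, not told: pinch it across its broad faces from above and read the finger opening. One block is under 15 mm, the other two over 23 mm; names and places tell nothing. Loose, 70 to 200 g. Origin: centre of underside
- block_c: aluminium sample block standing on edge: 45 mm long (its x axis), 55 mm high (z), dark disc flush in one broad face. Thickness (y, horizontal) is 10 to 28 mm, not told: pinch it across its broad faces from above and read the finger opening. One block is under 15 mm, the other two over 23 mm; names and places tell nothing. Loose, 70 to 200 g. Origin: centre of underside
- holder: sample holder fixed to the bench: base 90 x 80 x 6 mm with two steel bars 70 mm long (x) and a slot 21 mm wide between them, along its x axis, open at both ends. Slot floor is 6 mm above the bench, bar tops 24 mm; the top 6 mm of the slot flares at 45 degrees to a 33 mm mouth. Bar tops stand 18 mm over the floor: hold a block by its upper half. Origin: centre of underside, z up
There are look-alikes about, which are no part of the job. Leave any red or yellow look-alike of the block_b alone.

How it is judged:
By the outcome, as a careful person would: the job done as asked, in the order asked, and still so for the second after the job is handed in, with the robot touching nothing.
It also fails if it takes over 48 s, if anything falls off the work surface, if the arm or the gripper's body presses on something with over 40 N, if the wrist force passes 120 N, or if a joint passes its speed limit or range.

ROBOT

A 7-joint arm with a two-finger parallel gripper is mounted at the origin on the work surface. World frame = base frame: x ahead of the robot, y to its left, z up, the work surface at z = 0. Lengths are in m, angles in rad, forces in N, time in s.
With the tool pointing down it reaches from about 0.4 to 0.85 m from the base axis. Payload 4.5 kg.
Tool frame: the origin (TCP) lies at the very end of the fingers, on their centre line; the grasp point (between the pads) lies 19 mm behind it (r.pinch_z is the distance from the TCP to the grasp point, in m); x points along the fingers, y is the direction in which the jaws open and shut, and the axes are right-handed (so a half turn about x gives the same grasp; the last joint's range is limited). The gripper opens to 88 mm and grips with 3 to 60 N. Pads are 18 mm wide; open, the fingers measure 123 mm over their backs; the gripper's body (75 mm by 187 mm) begins 45 mm behind the grasp point.
Start: joints at [-1.194, 0.689, -0.195, 1.565, 0.157, 0.902, -0.215], TCP at [0.21, 0.589, 0.239] pointing down, gripper open.
Joint ranges: [-3.01, 3.01], [-0.46, 2.08], [-1.47, 1.51], [0.13, 2.56], [-1, 4.14], [0.04, 2.09], [-2.66, 2.66]. Speed limits (rad/s): [2.57, 2.57, 3.14, 3.14, 3.14, 3.14, 3.14].

INTERFACE

Orientations are given as a unit quaternion [x, y, z, w].
In Python, from plant import telemetry, cams, job, r gives the robot as it stands.
- The arm moves only by the tool send_rows, never from a script. Its argument "commands" is one flat list of numbers, 7 for each row, row after row: the shift along the world's x, y, z as a fraction of full scale, then the turn, a rotation vector about the world's x, y, z as a fraction of full scale, then the closure, from 0 (fully open) to 1 (shut). In form: [dx, dy, dz, wx, wy, wz, claw, dx, dy, dz, wx, wy, wz, claw, ...]. A call has 1 to 12 rows; each row shifts and turns the pose as measured when the row begins; what a row does not reach is not made up. Full scale, the value 1, is 250 mm for a shift and 90 degrees for a turn. A row lasts 1/10 s, in which the tool goes at most 50 mm and 8.59 degrees, less where a joint would pass 70% of its speed; a pose out of reach is approached as far as the arm can. A call with a number of a shift or a turn outside -1 to 1 is refused whole. A call with a gripper value outside its range is refused whole. The fingers move at their own pace and stop on an object; "newtons" is the grip in N (left out, the last holds). Time passes only in rows, so rows that do not move let the fingers close. It gives the time, the measured TCP pose, the force and the opening at its end, in the units of the state.
- telemetry.get_state(): the state, without advancing time (a new reading comes with each control period).
- cams.snapshot(name): name is "side" or "top"; returns a dict with "image" (420x560x3 uint8, blue, green, red), "intrinsics" (3x3 intrinsics, pixels), "k1" (the pictures are not rectified: a ray, as slopes to the right and down, at radius r is drawn at 1 + k1 r^2 times it, then the intrinsics apply), "world_to_cam" (4x4, takes a point from world to camera coordinates). Camera axes: x right, y down, z forward; pixel columns grow to the right and rows downward; lengths in m; the calibration is good to about 2 mm. A picture is of the moment at which its call begins. There is no depth.
- job.finish_job(): hands the job in, once; it reports no verdict.
The state is a dict: "clock": time; "q": joint angles; "qd": joint speeds; "joint_torque": joint torques, N m; "tool_pos": TCP position; "eef_rot": TCP orientation; "contact_force": force on the tool from outside, world axes, zero at the start; "moment": the same for the moment, N m; "opening": opening from 0.0 (shut) to 1.0 (fully open).
Only numpy, scipy, OpenCV 4.12 (cv2) and the standard library are available. Lean on these libraries where they do the work, as an engineer would, in place of code of your own. Each camera call takes 0.05 s, during which the arm holds its last target.

## Working session

There is one attempt and no reset: what is moved stays moved. The work goes in short steps, Python scripts to look and compute and a tool call to move; the robot and the scene stay as the last step left them, time stands still between calls to the robot, and variables do not carry over. Pictures are saved under pics/ and viewed, and the job is handed in when it is done.

Besides the shell and the picture viewer there is one more tool, called after ">>>" as name(argument=value, ...) on one line, values as JSON. send_rows: Moves the arm, as the interface text tells. Its arguments: {"type":"object","properties":{"commands":{"type":"array"},"newtons":{"type":"number"}},"required":["commands"]}

```bash
ls; mkdir -p pics
python3 - <<'E'
from plant import telemetry, cams, job, r
import cv2
print({k:v for k,v in telemetry.get_state().items()})
print(r.pinch_z)
for n in("side","top"):
    s=cams.snapshot(n); cv2.imwrite(f"pics/{n}0.png",s["image"]); print(n,s["intrinsics"],s["k1"],s["world_to_cam"])
E
```

```text
pics
{'clock': 0.0, 'q': array([-1.19418264,  0.68999155, -0.19449384,  1.56631544,  0.15731203,
        0.90246787, -0.21507471]), 'qd': array([ 1.58394092e-04, -8.33798713e-04,  7.72465306e-05,  9.61336421e-04,
       -1.87748850e-04,  1.40116843e-03, -1.60405788e-03]), 'joint_torque': array([-5.22423397e-05, -5.27546918e+01, -1.26714941e+00, -1.53422499e+01,
       -5.27144352e-02,  6.36097175e-03,  1.53884826e-04]), 'tool_pos': array([0.2099392 , 0.58803846, 0.2379124 ]), 'eef_rot': array([ 0.11994541,  0.69680718, -0.12120677,  0.69669346]), 'contact_force': array([-0.71729979, -0.40258619,  0.38788602]), 'moment': array([-0.01428562, -0.01873457, -0.01100575]), 'opening': 1.0054597194009285}
0.0187
side [[541.1604695    0.         279.03432117]
 [  0.         541.1604695  210.72551877]
 [  0.           0.           1.        ]] -0.13989708785190214 [[ 0.98991537 -0.14028946  0.01965791 -0.56298211]
 [-0.07083736 -0.61039235 -0.78892538  0.0609544 ]
 [ 0.12267695  0.77957684 -0.6141745   1.06242158]
 [ 0.          0.          0.          1.        ]]
top [[407.85593223   0.         280.83481628]
 [  0.         407.85593223 209.21320974]
 [  0.           0.           1.        ]] -0.07011743655535853 [[-0.01084635 -0.99948975  0.03004314 -0.016666  ]
 [-0.99160434  0.00687945 -0.12912593  0.55165667]
 [ 0.12885336 -0.03119146 -0.99117299  1.04319261]
 [ 0.          0.          0.          1.        ]]
```

View pics/side0.png

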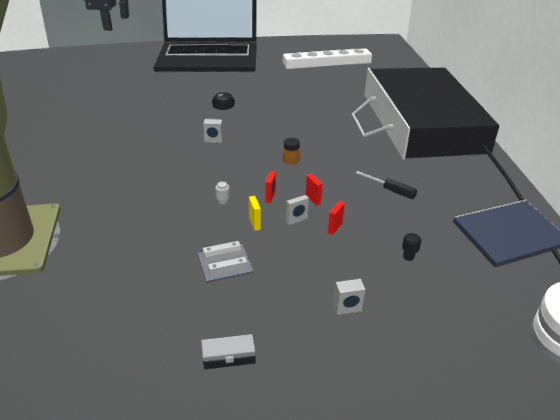

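View pics/top0.png

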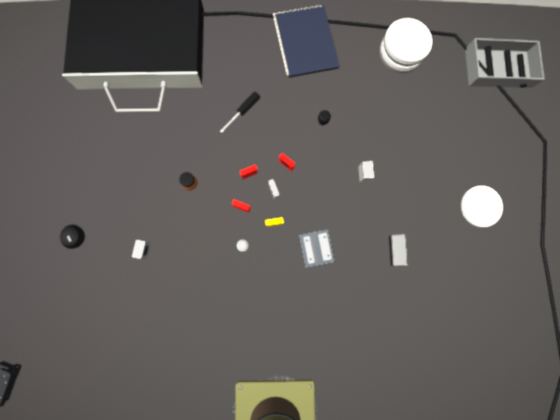

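```bash
cat > h.py <<'E'
import numpy as np, cv2
from plant import telemetry, cams, job, r
def snap(n,name,box=None,f=1):
    s=cams.snapshot(n); im=s["image"]
    if box: 
        x0,y0,x1,y1=box; im=cv2.resize(im[y0:y1,x0:x1],None,fx=f,fy=f,interpolation=cv2.INTER_CUBIC)
    cv2.imwrite(f"pics/{name}.png",im); return s
def ray(s,u,v):
    K=s["intrinsics"];k=s["k1"]
    p=np.array([(u-K[0,2])/K[0,0],(v-K[1,2])/K[1,1]]);q=p.copy()
    for _ in range(30): q=p/(1+k*(q@q))
    T=s["world_to_cam"];R=T[:3,:3]
    return -R.T@T[:3,3], R.T@np.array([q[0],q[1],1])
def atz(s,u,v,z):
    o,d=ray(s,u,v); return o+d*(z-o[2])/d[2]
def proj(s,P):
    T=s["world_to_cam"];c=T[:3,:3]@np.array(P)+T[:3,3];q=c[:2]/c[2]
    q=q*(1+s["k1"]*(q@q));K=s["intrinsics"]
    return q*K[0,0]+K[:2,2]
E
python3 - <<'E'
from h import *
import pickle
s=cams.snapshot("side");t=cams.snapshot("top");pickle.dump((s,t),open("st.pkl","wb"))
def crop(im,b,f,n): x0,y0,x1,y1=b; cv2.imwrite(f"pics/{n}.png",cv2.resize(im[y0:y1,x0:x1],None,fx=f,fy=f,interpolation=cv2.INTER_CUBIC))
crop(t["image"],(225,145,345,275),5 if 0 else 4.6,"tc")
crop(s["image"],(190,160,360,280),4.7,"sc")
a=crop
def g(im,x,y): return cv2.resize(im[y-25:y+25,x-25:x+25],None,fx=7,fy=7,interpolation=cv2.INTER_CUBIC)
cv2.imwrite("pics/others.png",np.hstack([g(t["image"],139,250),g(t["image"],367,171)]))
cv2.imwrite("pics/others_s.png",np.hstack([g(s["image"],213,131),g(s["image"],350,297)]))
E
```

```text
(no output)
```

View pics/tc.png

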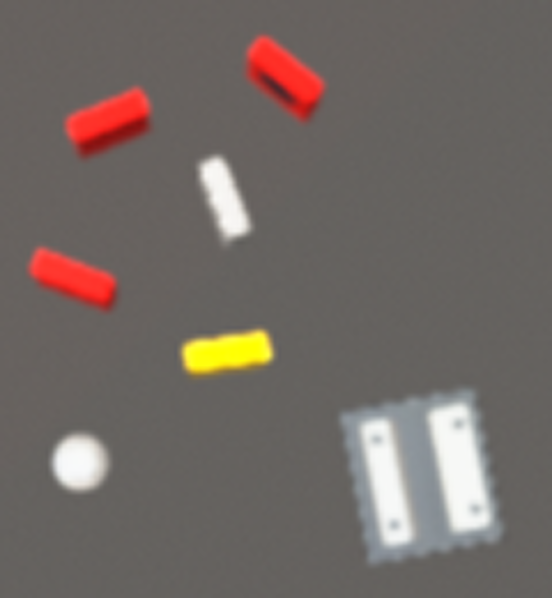

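View pics/sc.png

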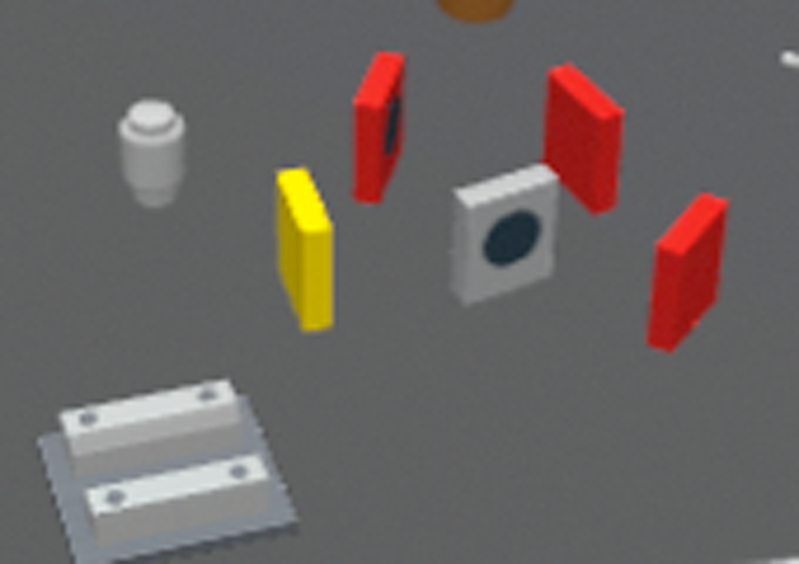

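View pics/others.png

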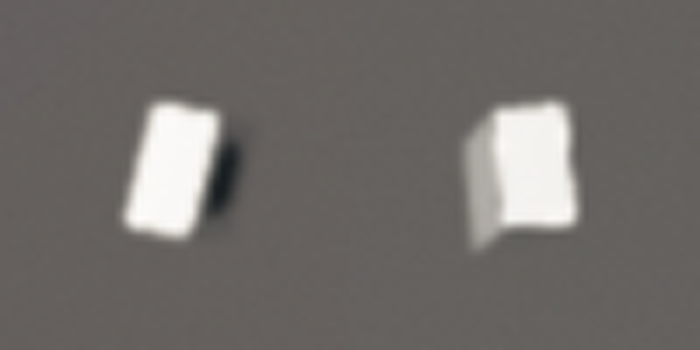

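View pics/others_s.png

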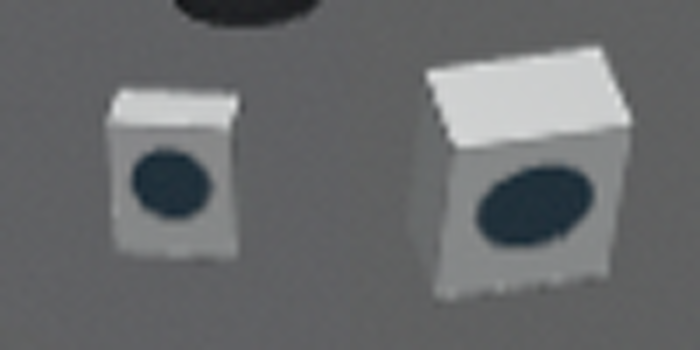

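```bash
cat > m.py <<'E'
from h import *
import pickle
s,t=pickle.load(open("st.pkl","rb"))
T=lambda x,y:(225+x/4.6,145+y/4.6)
S=lambda x,y:(190+x/4.7,160+y/4.7)
f=lambda c,p,z:np.round(atz(c,*p,z)*1000,1)[:2]
print("block top cam, corners z55")
for p in [(200,163),(223,156),(252,230),(231,241),(224,198)]: print(f(t,T(*p),.055))
print("side")
for p in [(453,190),(465,208),(558,182),(545,164)]: print(f(s,S(*p),.055))
for p in [(465,304),(552,274)]: print('bot',f(s,S(*p),0))
print("holder top: bars z24")
for p in [(361,423),(387,418),(412,541),(384,547),(430,410),(468,403),(492,526),(456,532)]: print(f(t,T(*p),.024))
print("holder side bars z24")
for p in [(60,411),(230,379),(237,402),(75,436),(86,490),(260,455),(270,480),(97,515)]: print(f(s,S(*p),.024))
print("screws top",[f(t,T(*p),.024) for p in [(376,438),(394,524),(458,423),(475,509)]])
print("screws side",[f(s,S(*p),.024) for p in [(88,418),(207,395),(115,497),(239,471)]])
print("base top z6")
for p in [(340,414),(474,391),(502,538),(371,563)]: print(f(t,T(*p),.006))
for p in [(38,438),(300,521)]: print(f(s,S(*p),.006))
print("neigh: red right/red upper/yellow top z55")
for p in [(250,50),(265,36),(325,82),(310,105),(67,122),(145,90),(150,112),(32,260),(115,292),(183,355),(272,345)]: print(f(t,T(*p),.055))
E
python3 m.py
```

```text
block top cam, corners z55
[625.3  10.6]
[629.3  -2.5]
[586.5 -18.6]
[580.2  -6.7]
[605.   -2.9]
side
[582.   -4.6]
[585.2 -17.9]
[628.2  -4. ]
[624.9   9.6]
bot [587.2 -15.7]
bot [629.3   0.7]
holder top: bars z24
[478.3 -81.4]
[481.  -96.5]
[ 410.2 -109.6]
[407.  -93.4]
[ 485.4 -121.6]
[ 489.3 -143.8]
[ 418.2 -156. ]
[ 415.  -135.1]
holder side bars z24
[408.6 -93. ]
[478.6 -81.3]
[480.2 -95.8]
[ 414.1 -108.7]
[ 417.2 -140.5]
[ 486.6 -128.4]
[ 489.1 -143.2]
[ 420.9 -155. ]
screws top [array([469.5, -89.9]), array([420. , -99.4]), array([ 477.7, -137.7]), array([ 428. , -146.4])]
screws side [array([419.7, -98.5]), array([468.4, -90.1]), array([ 428.3, -145.8]), array([ 477.5, -136.6])]
base top z6
[484.8 -70.6]
[ 497.6 -150.1]
[ 411.2 -164.5]
[397.7 -87.4]
[398.5 -88.2]
[ 500.1 -149. ]
neigh: red right/red upper/yellow top z55
[691.4 -18.6]
[699.7 -27.3]
[672.4 -61.5]
[658.9 -52.7]
[649.6  86.4]
[668.1  41.8]
[655.2  39. ]
[570.1 105.9]
[551.5  59. ]
[515.5  20.9]
[520.8 -29.2]
```

```bash
cat >> h.py <<'E'
from scipy.spatial.transform import Rotation as Ro
def st(tgt=None,yaw=None):
    s=telemetry.get_state();M=Ro.from_quat(s["eef_rot"]).as_matrix();y=M[:,1]
    cy=np.degrees(np.arctan2(y[1],y[0]))
    print("t",round(float(s["clock"]),2),"pos",np.round(s["tool_pos"]*1000,1),"jaw yaw",round(cy,1),"xaxis",np.round(M[:,0],3),"open mm",round(s["opening"]*88,1),"F",np.round(s["contact_force"],1),"q7",np.round(s["q"][6],2))
    if tgt is not None:
        print("shift frac",np.round((np.array(tgt)/1000-s["tool_pos"])/.25,4))
        # full rotation to x down, jaw at yaw
        for k in(0,180):
            a=np.radians(yaw+k);X=np.array([0,0,-1.]);Y=np.array([np.cos(a),np.sin(a),0]);Z=np.cross(X,Y)
            rv=(Ro.from_matrix(np.c_[X,Y,Z])*Ro.from_matrix(M).inv()).as_rotvec()
            print("rot frac",k,np.round(rv/(np.pi/2),4))
E
python3 -c "
from h import *
st((605,-4,150),110)"
```

```text
t 0.2 pos [210.  588.3 238.2] jaw yaw 70.4 xaxis [-0.    -0.001 -1.   ] open mm 87.9 F [-0.6 -0.5  0.6] q7 -0.22
shift frac [ 1.5801 -2.3692 -0.353 ]
rot frac 0 [7.000e-04 1.000e-04 4.404e-01]
rot frac 180 [ 1.0000e-04 -9.0000e-04 -1.5596e+00]
```

>>> send_rows(commands=[0.1, -0.15, 0, 0, 0, 0.036, 0.4, 0.1, -0.15, 0, 0, 0, 0.036, 0.4, 0.1, -0.15, 0, 0, 0, 0.036, 0.4, 0.1, -0.15, 0, 0, 0, 0.036, 0.4, 0.1, -0.15, 0, 0, 0, 0.036, 0.4, 0.1, -0.15, 0, 0, 0, 0.036, 0.4, 0.1, -0.15, 0, 0, 0, 0.036, 0.4, 0.1, -0.15, 0, 0, 0, 0.036, 0.4, 0.1, -0.15, 0, 0, 0, 0.036, 0.4, 0.1, -0.15, 0, 0, 0, 0.036, 0.4, 0.1, -0.15, 0, 0, 0, 0.036, 0.4, 0.1, -0.15, 0, 0, 0, 0.036, 0.4], newtons=10)

```text
clock: 1.4
tool_pos: [0.5114, 0.1266, 0.2373]
eef_rot: [-0.133, 0.696, 0.134, 0.693]
contact_force: [1.2, 1.4, 0.1]
opening: 0.601
```

```bash
python3 -c "
from h import *
st((605,-4,150),110)"
```

```text
t 1.4 pos [511.4 126.6 237.3] jaw yaw 111.7 xaxis [-0.005  0.001 -1.   ] open mm 52.9 F [1.2 1.4 0.1] q7 1.25
shift frac [ 0.3744 -0.5226 -0.3491]
rot frac 0 [-0.0008 -0.0033 -0.0194]
rot frac 180 [ 5.1000e-03 -1.2000e-03  1.9805e+00]
```

>>> send_rows(commands=[0.1, -0.14, -0.06, 0, -0.001, -0.005, 0.4, 0.1, -0.14, -0.06, 0, -0.001, -0.005, 0.4, 0.1, -0.14, -0.06, 0, -0.001, -0.005, 0.4, 0.07, -0.1, -0.06, 0, 0, -0.004, 0.4, 0, 0, -0.06, 0, 0, 0, 0.4, 0, 0, 0, 0, 0, 0, 0.4])

```text
clock: 2.0
tool_pos: [0.6106, -0.0207, 0.1585]
eef_rot: [-0.119, 0.696, 0.116, 0.698]
contact_force: [1.1, 0.3, 0.4]
opening: 0.596
```

```bash
python3 -c "
from h import *
st((605,-4,24),110)"
```

```text
t 2.0 pos [610.6 -20.7 158.5] jaw yaw 109.1 xaxis [ 0.003 -0.003 -1.   ] open mm 52.5 F [1.1 0.3 0.4] q7 1.46
shift frac [-0.0224  0.0668 -0.538 ]
rot frac 0 [0.0021 0.0019 0.0095]
rot frac 180 [ 0.003  -0.0032 -1.9905]
```

>>> send_rows(commands=[-0.022, 0.067, 0, 0.002, 0.002, 0.009, 0.4, 0, 0, 0, 0, 0, 0, 0.4])

```text
clock: 2.2
tool_pos: [0.6044, -0.0016, 0.159]
eef_rot: [-0.123, 0.696, 0.124, 0.696]
contact_force: [0.4, 0.7, 0.4]
opening: 0.6
```

```bash
python3 -c "
from h import *
st((605,-4,24),110)
snap('top','t1',(225,145,345,275),4.6);snap('side','s1',(190,110,360,280),3.5)"
```

```text
t 2.2 pos [604.4  -1.6 159. ] jaw yaw 110.1 xaxis [-0.001  0.001 -1.   ] open mm 52.8 F [0.4 0.7 0.4] q7 1.44
shift frac [ 0.0023 -0.0098 -0.5402]
rot frac 0 [-0.0009 -0.0004 -0.0006]
rot frac 180 [ 6.0000e-04 -1.4000e-03  1.9994e+00]
```

View pics/s1.png

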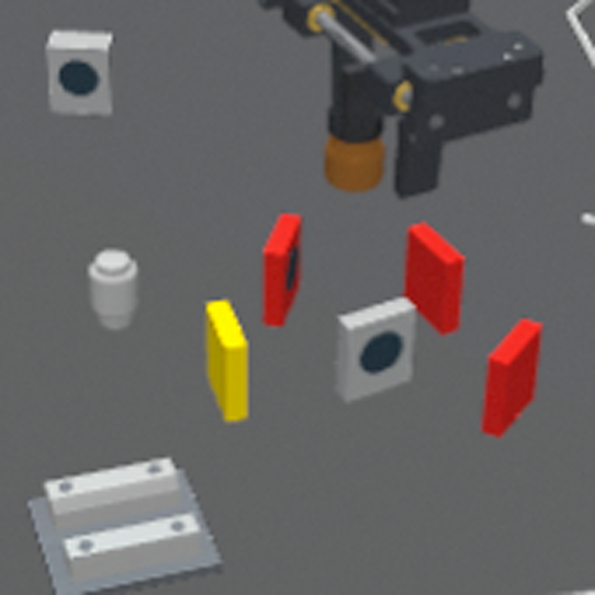

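The side view shows the gripper above the grey thin block (about (298,210) in full image), with the neighbours clear. I'll descend next.

>>> send_rows(commands=[0.002, -0.01, -0.08, 0, 0, 0, 0.4, 0, 0, -0.08, 0, 0, 0, 0.4, 0, 0, -0.08, 0, 0, 0, 0.4, 0, 0, -0.08, 0, 0, 0, 0.4, 0, 0, -0.06, 0, 0, 0, 0.4, 0, 0, -0.03, 0, 0, 0, 0.4, 0, 0, 0, 0, 0, 0, 0.4])

```text
clock: 3.0
tool_pos: [0.6094, -0.0034, 0.0597]
eef_rot: [-0.126, 0.692, 0.123, 0.7]
contact_force: [0.4, 0.1, 0.9]
opening: 0.602
```

```bash
python3 -c "
from h import *
st((605,-4,25),110)"
```

```text
t 3.0 pos [609.4  -3.4  59.7] jaw yaw 110.3 xaxis [ 0.013 -0.002 -1.   ] open mm 52.9 F [0.4 0.1 0.9] q7 1.37
shift frac [-0.0176 -0.0024 -0.139 ]
rot frac 0 [ 0.0012  0.0082 -0.0029]
rot frac 180 [-1.2800e-02  1.9000e-03  1.9971e+00]
```

>>> send_rows(commands=[-0.018, -0.002, -0.02, 0.001, 0.008, -0.003, 0.4, 0, 0, -0.04, 0, 0, 0, 0.4, 0, 0, -0.04, 0, 0, 0, 0.4, 0, 0, -0.02, 0, 0, 0, 0.4, 0, 0, 0, 0, 0, 0, 0.4])

```text
clock: 3.5
tool_pos: [0.6061, -0.0038, 0.0294]
eef_rot: [-0.123, 0.695, 0.122, 0.697]
contact_force: [-0.0, 0.3, 0.9]
opening: 0.599
```

```bash
python3 -c "
from h import *
st((605,-4,25),110)"
```

```text
t 3.5 pos [606.1  -3.8  29.4] jaw yaw 109.9 xaxis [ 0.003  0.    -1.   ] open mm 52.7 F [-0.   0.3  0.9] q7 1.35
shift frac [-0.0043 -0.0007 -0.0174]
rot frac 0 [-0.0001  0.0019  0.0006]
rot frac 180 [ 3.0000e-03  1.0000e-04 -1.9994e+00]
```

Now a gentle pinch after the final trim.

>>> send_rows(commands=[-0.004, 0, -0.018, 0, 0.002, 0, 0.4, 0, 0, 0, 0, 0, 0, 1, 0, 0, 0, 0, 0, 0, 1, 0, 0, 0, 0, 0, 0, 1, 0, 0, 0, 0, 0, 0, 1, 0, 0, 0, 0, 0, 0, 1, 0, 0, 0, 0, 0, 0, 1, 0, 0, 0, 0, 0, 0, 1], newtons=10)

```text
clock: 4.3
tool_pos: [0.6056, -0.0037, 0.0251]
eef_rot: [-0.122, 0.696, 0.123, 0.697]
contact_force: [0.4, 0.9, -1.1]
opening: 0.146
```

```bash
python3 -c "
from h import *
st((605,-4,25),110)"
```

```text
t 4.3 pos [605.6  -3.7  25.1] jaw yaw 109.9 xaxis [ 0.001  0.    -1.   ] open mm 12.8 F [ 0.4  0.9 -1.1] q7 1.35
shift frac [-0.0023 -0.0011 -0.0005]
rot frac 0 [-0.0002  0.0006  0.0006]
rot frac 180 [ 9.0000e-04  4.0000e-04 -1.9994e+00]
```

12.8 mm: this is the thin block. Grip firmly and lift.

>>> send_rows(commands=[0, 0, 0, 0, 0, 0, 1, 0, 0, 0, 0, 0, 0, 1, 0, 0, 0.04, 0, 0, 0, 1, 0, 0, 0.08, 0, 0, 0, 1, 0, 0, 0.08, 0, 0, 0, 1, 0, 0, 0.08, 0, 0, 0, 1, 0, 0, 0.08, 0, 0, 0, 1, 0, 0, 0.08, 0, 0, 0, 1, 0, 0, 0, 0, 0, 0, 1], newtons=30)

```text
clock: 5.2
tool_pos: [0.6044, -0.0039, 0.1421]
eef_rot: [-0.123, 0.696, 0.123, 0.696]
contact_force: [0.4, 0.2, -1.6]
opening: 0.142
```

```bash
python3 -c "
from h import *
st((448.6,-118.1,120),100.3)
snap('side','s2',(190,110,360,280),3.5)"
```

```text
t 5.2 pos [604.4  -3.9 142.1] jaw yaw 110.0 xaxis [ 0. -0. -1.] open mm 12.5 F [ 0.4  0.2 -1.6] q7 1.43
shift frac [-0.623  -0.457  -0.0883]
rot frac 0 [ 1.000e-04  0.000e+00 -1.076e-01]
rot frac 180 [-0.0000e+00  2.0000e-04  1.8924e+00]
```

View pics/s2.png

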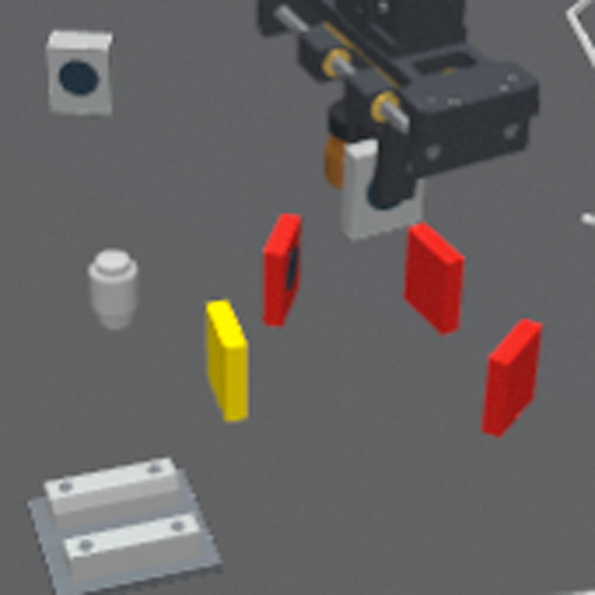

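The block is held and hangs clear; the others have not moved. Next I carry it over the slot.

>>> send_rows(commands=[-0.04, -0.03, 0, 0, 0, -0.01, 1, -0.08, -0.06, 0, 0, 0, -0.014, 1, -0.08, -0.06, 0, 0, 0, -0.014, 1, -0.08, -0.06, 0, 0, 0, -0.014, 1, -0.08, -0.06, 0, 0, 0, -0.014, 1, -0.08, -0.06, 0, 0, 0, -0.014, 1, -0.08, -0.06, 0, 0, 0, -0.014, 1, -0.04, -0.03, 0, 0, 0, -0.005, 1, 0, 0, 0, 0, 0, 0, 1])

```text
clock: 6.15
tool_pos: [0.4521, -0.1111, 0.1335]
eef_rot: [-0.065, 0.709, 0.068, 0.699]
contact_force: [-0.5, 0.2, -1.1]
opening: 0.15
```

```bash
python3 -c "
from h import *
st((448.6,-118.1,65),100.3)"
```

```text
t 6.15 pos [ 452.1 -111.1  133.5] jaw yaw 100.8 xaxis [-0.015  0.003 -1.   ] open mm 13.2 F [-0.5  0.2 -1.1] q7 1.38
shift frac [-0.0141 -0.0279 -0.274 ]
rot frac 0 [-0.0019 -0.0098 -0.0056]
rot frac 180 [ 0.0153 -0.003   1.9943]
```

>>> send_rows(commands=[-0.014, -0.028, -0.05, -0.002, -0.01, -0.006, 1, 0, 0, -0.07, 0, 0, 0, 1, 0, 0, -0.07, 0, 0, 0, 1, 0, 0, -0.05, 0, 0, 0, 1, 0, 0, -0.02, 0, 0, 0, 1, 0, 0, 0, 0, 0, 0, 1])

```text
clock: 6.75
tool_pos: [0.4573, -0.1128, 0.0651]
eef_rot: [-0.065, 0.7, 0.068, 0.708]
contact_force: [0.4, 0.2, -0.7]
opening: 0.148
```

```bash
python3 -c "
from h import *
st((448.6,-118.1,65),100.3)"
```

```text
t 6.75 pos [ 457.3 -112.8   65.1] jaw yaw 100.7 xaxis [ 0.011  0.005 -1.   ] open mm 13.0 F [ 0.4  0.2 -0.7] q7 1.29
shift frac [-0.0347 -0.0211 -0.0002]
rot frac 0 [-0.0032  0.0073 -0.0048]
rot frac 180 [-0.0114 -0.0051  1.9952]
```

>>> send_rows(commands=[-0.035, -0.021, 0, -0.003, 0.007, -0.005, 1, 0, 0, 0, 0, 0, 0, 1, 0, 0, 0, 0, 0, 0, 1])

```text
clock: 7.05
tool_pos: [0.4494, -0.1178, 0.0659]
eef_rot: [-0.063, 0.704, 0.064, 0.705]
contact_force: [0.6, 0.5, -1.2]
opening: 0.143
```

```bash
python3 -c "
from h import *
st((448.6,-118.1,65),100.3)
snap('side','s3',(180,200,280,290),7)
snap('top','t3',(270,190,370,290),6)"
```

```text
t 7.05 pos [ 449.4 -117.8   65.9] jaw yaw 100.3 xaxis [ 0.002  0.001 -1.   ] open mm 12.6 F [ 0.6  0.5 -1.2] q7 1.29
shift frac [-0.0032 -0.0013 -0.0036]
rot frac 0 [-0.0003  0.0013 -0.0001]
rot frac 180 [-2.0000e-03 -5.0000e-04  1.9999e+00]
```

View pics/s3.png

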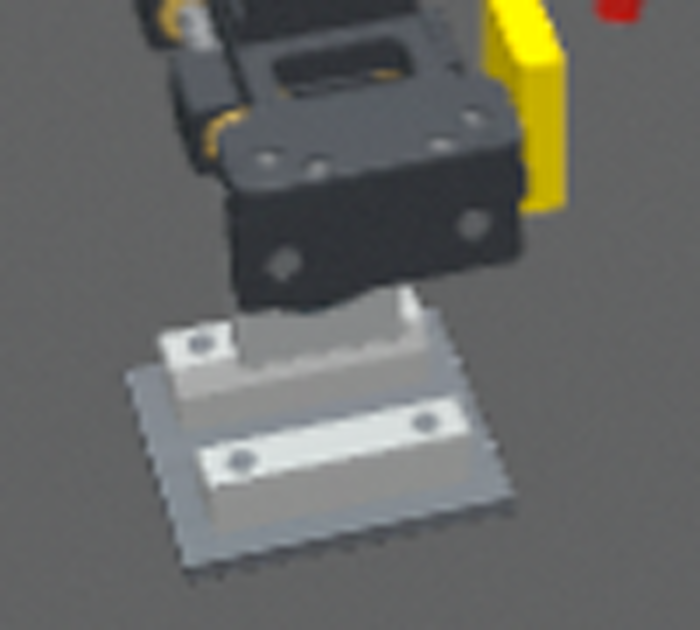

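```bash
python3 -c "
from h import *
import pickle
s,t=pickle.load(open('st.pkl','rb'))
for p in [(238,370),(407,337)]: print(atz(s,180+p[0]/7,200+p[1]/7,.0409)*1000)
a=np.radians(10.3);u=np.array([np.cos(a),np.sin(a)]);n=np.array([-u[1],u[0]])
for k in(-22.5,22.5): print('exp',np.array([449.4,-117.8])+k*u-6.4*n)
"
```

```text
[ 429.14942217 -129.33126001   40.9       ]
[ 474.17938462 -121.55495349   40.9       ]
exp [ 428.40692082 -128.11991408]
exp [ 472.68174753 -120.0738144 ]
```

The block sits where I expected, within about 1.5 mm. I'll lower it into the slot, with TCP about 31 mm at the floor.

>>> send_rows(commands=[-0.003, -0.001, -0.02, 0, 0.001, 0, 1, 0, 0, -0.03, 0, 0, 0, 1, 0, 0, -0.03, 0, 0, 0, 1, 0, 0, 0, 0, 0, 0, 1])

```text
clock: 7.55
tool_pos: [0.4489, -0.1183, 0.0446]
eef_rot: [-0.063, 0.704, 0.063, 0.705]
contact_force: [-0.5, 0.3, 0.0]
opening: 0.148
```

```bash
python3 -c "
from h import *
st((448.6,-118.1,31),100.3)"
```

```text
t 7.55 pos [ 448.9 -118.3   44.6] jaw yaw 100.3 xaxis [ 0.002  0.    -1.   ] open mm 13.0 F [-0.5  0.3  0. ] q7 1.27
shift frac [-0.0014  0.001  -0.0546]
rot frac 0 [-0.0003  0.0011  0.0002]
rot frac 180 [ 1.7000e-03  4.0000e-04 -1.9998e+00]
```

>>> send_rows(commands=[-0.001, 0.001, -0.02, 0, 0.001, 0, 1, 0, 0, -0.02, 0, 0, 0, 1, 0, 0, -0.015, 0, 0, 0, 1, 0, 0, -0.008, 0, 0, 0, 1, 0, 0, 0, 0, 0, 0, 1])

```text
clock: 8.05
tool_pos: [0.4489, -0.1179, 0.0307]
eef_rot: [-0.064, 0.703, 0.063, 0.705]
contact_force: [-0.8, -0.0, -1.2]
opening: 0.143
```

```bash
python3 -c "
from h import *
st((448.6,-118.1,31),100.3)"
```

```text
t 8.05 pos [ 448.9 -117.9   30.7] jaw yaw 100.3 xaxis [ 0.003 -0.001 -1.   ] open mm 12.6 F [-0.8 -0.  -1.2] q7 1.26
shift frac [-0.0013 -0.0006  0.0012]
rot frac 0 [ 0.0009  0.0019 -0.0005]
rot frac 180 [-3.0000e-03  1.4000e-03  1.9995e+00]
```

>>> send_rows(commands=[-0.001, 0, -0.004, 0.001, 0.002, 0, 1, 0, 0, -0.004, 0, 0, 0, 1, 0, 0, 0, 0, 0, 0, 1])

```text
clock: 8.35
tool_pos: [0.4489, -0.1178, 0.0303]
eef_rot: [-0.064, 0.704, 0.064, 0.705]
contact_force: [0.1, 0.1, -0.6]
opening: 0.143
```

```bash
python3 -c "
from h import *
st((448.6,-118.1,31),100.3)"
```

```text
t 8.35 pos [ 448.9 -117.8   30.3] jaw yaw 100.4 xaxis [ 0.002 -0.001 -1.   ] open mm 12.6 F [ 0.1  0.1 -0.6] q7 1.26
shift frac [-0.0012 -0.001   0.0028]
rot frac 0 [ 0.0003  0.0011 -0.0009]
rot frac 180 [-1.7000e-03  5.0000e-04  1.9991e+00]
```

>>> send_rows(commands=[0, 0, -0.008, 0, 0, 0, 1, 0, 0, -0.008, 0, 0, 0, 1])

```text
clock: 8.55
tool_pos: [0.4491, -0.118, 0.0298]
eef_rot: [-0.065, 0.702, 0.063, 0.706]
contact_force: [-4.2, 2.8, 37.4]
opening: 0.144
```

```bash
python3 -c "
from h import *
st((448.6,-118.1,31),100.3)
snap('side','s4',(180,200,280,290),7)"
```

```text
t 8.55 pos [ 449.1 -118.    29.8] jaw yaw 100.4 xaxis [ 0.005 -0.002 -1.   ] open mm 12.6 F [-4.2  2.8 37.4] q7 1.25
shift frac [-0.0018 -0.0005  0.0047]
rot frac 0 [ 0.0013  0.0032 -0.0011]
rot frac 180 [-0.0051  0.0021  1.9989]
```

View pics/s4.png

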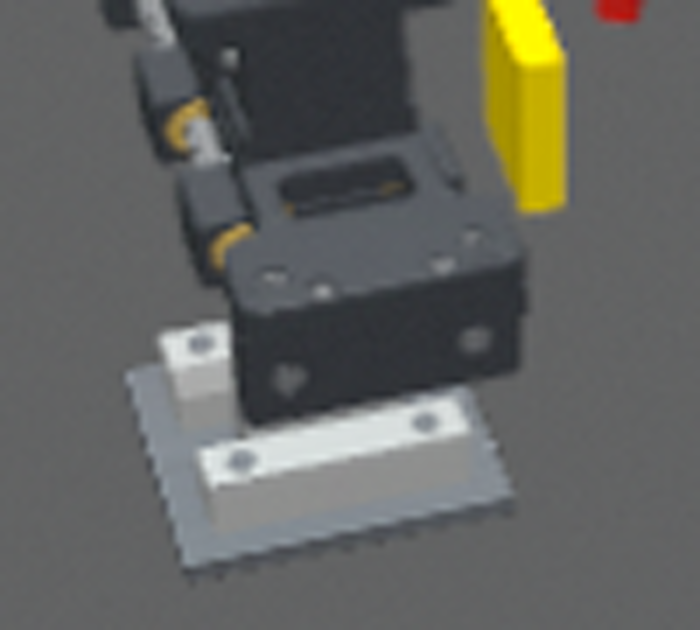

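Firm floor contact at the expected height, block on the floor. I'll ease off the force and release.

>>> send_rows(commands=[0, 0, 0.002, 0, 0, 0, 1, 0, 0, 0, 0, 0, 0, 0.8, 0, 0, 0, 0, 0, 0, 0.7, 0, 0, 0, 0, 0, 0, 0.6, 0, 0, 0, 0, 0, 0, 0.6, 0, 0, 0, 0, 0, 0, 0.6])

```text
clock: 9.2
tool_pos: [0.4492, -0.118, 0.0294]
eef_rot: [-0.065, 0.703, 0.063, 0.706]
contact_force: [0.3, -0.9, -0.5]
opening: 0.402
```

```bash
python3 -c "
from h import *
st((448.6,-118.1,31),100.3)"
```

```text
t 9.2 pos [ 449.2 -118.    29.4] jaw yaw 100.4 xaxis [ 0.005 -0.002 -1.   ] open mm 35.4 F [ 0.3 -0.9 -0.5] q7 1.25
shift frac [-0.0024 -0.0003  0.0064]
rot frac 0 [ 0.0011  0.003  -0.001 ]
rot frac 180 [-4.700e-03  1.700e-03  1.999e+00]
```

>>> send_rows(commands=[0, 0, 0.02, 0, 0, 0, 0.6, 0, 0, 0.06, 0, 0, 0, 0.6, 0, 0, 0.1, 0, 0, 0, 0.6, 0, 0, 0.14, 0, 0, 0, 0.6, 0, 0, 0.14, 0, 0, 0, 0.6, 0, 0, 0.14, 0, 0, 0, 0.6, 0, 0, 0.14, 0, 0, 0, 0.6, 0, 0.16, 0, 0, 0, 0, 0.6, 0, 0.16, 0, 0, 0, 0, 0.6, 0, 0.16, 0, 0, 0, 0, 0.6, 0, 0.16, 0, 0, 0, 0, 0.6, 0, 0, 0, 0, 0, 0, 0.6])

```text
clock: 10.4
tool_pos: [0.4458, 0.0432, 0.2255]
eef_rot: [-0.062, 0.703, 0.059, 0.707]
contact_force: [-0.7, 0.0, 0.6]
opening: 0.403
```

```bash
python3 -c "
from h import *
st()
snap('side','s5',(180,200,280,290),7)
snap('top','t5',(270,190,370,290),6)
snap('side','s5f');snap('top','t5f')"
```

```text
t 10.4 pos [445.8  43.2 225.5] jaw yaw 99.8 xaxis [ 0.006 -0.004 -1.   ] open mm 35.5 F [-0.7  0.   0.6] q7 1.11
```

View pics/s5.png

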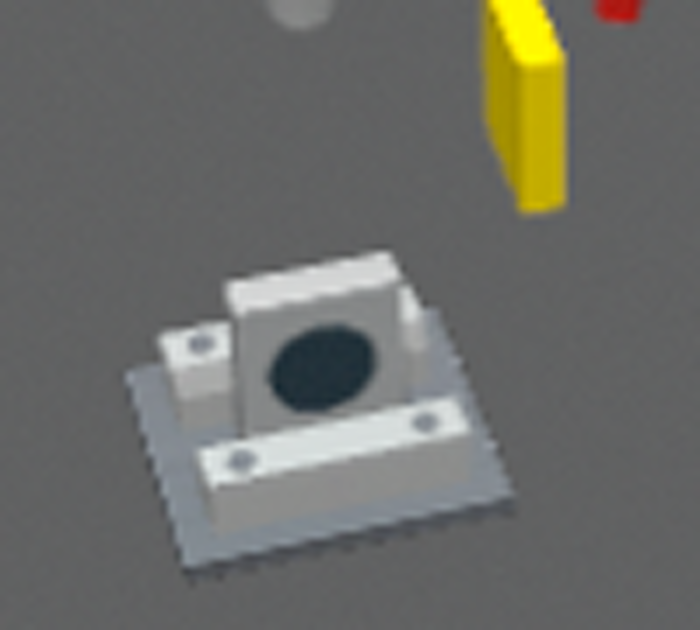

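View pics/t5.png

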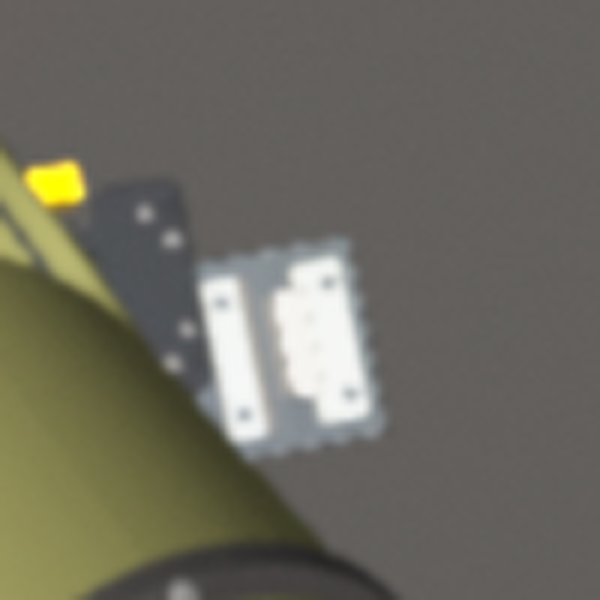

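View pics/s5f.png

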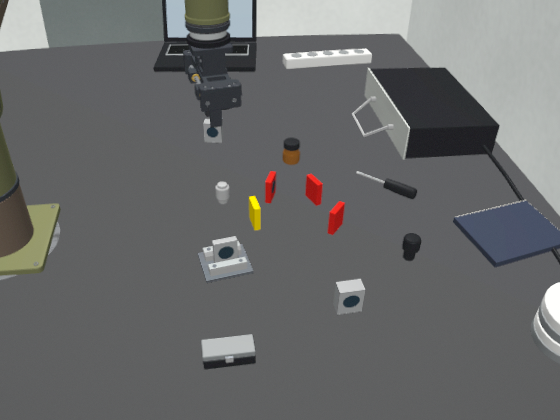

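```bash
python3 -c "
from h import *
import pickle
s,t=pickle.load(open('st.pkl','rb'))
P=[atz(s,180+p[0]/7,200+p[1]/7,.061)*1000 for p in [(225,285),(388,251),(403,283),(237,313)]]
print(np.round(P,1),np.mean(P,0))
P=[atz(t,270+p[0]/6,190+p[1]/6,.061)*1000 for p in [(273,293),(297,398)]]
print(np.round(P,1))
a=np.radians(10.3);u=np.array([np.cos(a),np.sin(a)]);n=np.array([-u[1],u[0]])
for k in(-22.5,22.5): print('exp far/left',np.array([449,-118])+k*u+6.4*n)
"
```

```text
[[ 427.4 -118.3   61. ]
 [ 470.7 -109.6   61. ]
 [ 473.6 -122.8   61. ]
 [ 430.  -129.6   61. ]] [ 450.42449468 -120.07547491   61.        ]
[[ 470.9 -109.    61. ]
 [ 426.  -118.4   61. ]]
exp far/left [ 425.71825247 -115.7261856 ]
exp far/left [ 469.99307918 -107.68008592]
```

```bash
python3 -c "
from plant import job
print(job.finish_job())"
```

```text
the job is handed in; nothing more can be done
None
```

The thin block is standing in the holder slot, and the job was handed in at about 10.7 s on the robot's clock.

- **Finding it:** I pinched only the grey block in the middle of the red and yellow look-alikes. It read 12.8 mm, which is under 15 mm. I did not pinch the other two grey blocks, since only one can be under 15 mm. Both looked clearly thicker in the pictures.
- **Placing it:** I lowered the block until it met the slot floor. The tool height was as expected there, and the contact force reached about 37 N. I then released it and backed off.
- **Final check:** The block looks upright. Both cameras agree with its top being at 61 mm, which means it is fully down. Its centre measured within about 3 mm of midway along the slot.
- **Everything else:** The other two grey blocks and the look-alikes showed no movement in the last side picture. The arm covered part of the last top view, and the gripper partly hid the far grey block in the side view. No check disagreed.

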